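Shut the hutch door, then thread the long ruler out of the half-covered pen tray

ROBOT

A 6-joint arm with a two-finger parallel gripper is mounted at the origin on the work surface. World frame = base frame: x ahead of the robot, y to its left, z up, the work surface at z = 0. Lengths are in mm, angles in rad, forces in N, time in s.
With the tool pointing down it reaches from about 275 to 1000 mm from the base axis. Payload 8.4 kg.
Tool frame: the origin (TCP) lies between the finger pads; the fingertips stand 22 mm ahead of it and the grasp point (between the pads) lies 3 mm ahead of it (r.nose_length is the z of the fingertips in the tool frame, in mm); z points along the fingers, y is the line along which they close (so a half turn about z gives the same grasp; the last joint's range is limited). The gripper opens to 85 mm and grips with 20 to 120 N. Pads are 22 mm wide; open, the fingers measure 114 mm over their backs; the gripper's body (76 mm by 85 mm) begins 54 mm behind the grasp point. The pads swing forward as they close: fully open they stand 13 mm farther back than shut.
Start: joints at [1.282, 0.353, 1.633, -0, 1.155, -0.002], TCP at [176.801, 599.474, 253.281] pointing down, gripper open.
Joint ranges: [-2.63, 2.63], [-0.92, 2.1], [0.06, 2.66], [-1.3, 4.44], [0, 2.69], [-3.02, 3.02]. Speed limits (rad/s): [2.22, 2.22, 2.79, 3.14, 3.14, 3.14].

INTERFACE

Orientations are given as [roll, pitch, yaw] about the fixed x, y, z axes, in that order (R = Rz(yaw) Ry(pitch) Rx(roll)).
In Python, from rig import r gives the robot as it stands.
- The arm moves only by the shell command python3 steer.py [FORCE], which reads ROWS from standard input. ROWS is a JSON object whose key "motion" holds a list of rows, 1 to 5 of them, each of 7 numbers: a rotation vector rx, ry, rz in units of 0.25 rad, then dx, dy, dz in m, then the opening from 0.0 (shut) to 1.0 (fully open); each row shifts and turns the commanded pose from where the row before left it, along the tool's axes as they then stand; what a row does not reach is not made up. A row lasts 1/12 s, in which the tool goes at most 41.7 mm and 0.125 rad, less where a joint would pass 70% of its speed; a pose out of reach is approached as far as the arm can. The fingers move at their own pace and stop on an object; FORCE is the grip in N (left out, the last holds). Time passes only in rows, so rows that do not move let the fingers close. It prints the time, the measured TCP pose, the force, the opening and the grip force at its end. Input that does not fit is refused with a message, and nothing moves.
- r.sense(): the state, without advancing time (a new reading comes with each control period).
- r.grab_frame(name): name is "side" or "top"; returns the picture (420x560x3 uint8, red, green, blue); there is no depth.
- r.camera_params(name): a dict with "fx", "fy", "cx", "cy" (pixels), "dist_coeffs" ([k1, k2, p1, p2, k3] as OpenCV has them; the pictures are not rectified), "rvec" (rotation vector, rad) and "tvec" (3), from world to camera coordinates, as OpenCV has them. Camera axes: x right, y down, z forward; pixel columns grow to the right and rows downward; lengths in mm; the calibration is good to about 2 mm. A picture is of the moment at which its call begins. camera_params takes no time and is no camera call.
- r.sign_off(): hands the job in; it is judged then, once.
The state is a dict: "clock": time; "qpos": joint angles; "qvel": joint speeds; "joint_efforts": joint torques, N m; "eef_pos": TCP position; "tcp_rot": TCP orientation; "contact_force": force on the tool from outside, world axes, zero at the start; "wrist_torque": the same for the moment, N m; "opening": opening from 0.0 (shut) to 1.0 (fully open); "grasp_force": force on a finger pad.
Only numpy, scipy, OpenCV 4.12 (cv2) and the standard library are available. Lean on these libraries where they do the work, as an engineer would, in place of code of your own. Each camera call takes 0.05 s, during which the arm holds its last target. There are 200 camera calls.

TASK

The glazed oak door of the small hutch at the back of the desk has been left hanging open over the pen tray: push it shut until it clicks home on its catch. Then take the long aluminium ruler out of the tray: it is longer than the opening and both its ends are under the fixed covers, so slide it under the wider cover, tilt its free end up and draw it out slantwise through the opening. Finish while still holding the ruler still in the gripper, all of it at least 100 mm above the tray and touching nothing else, with the door still shut and the other things on the desk left where they stand.

Things in the scene. Friction and masses are not known exactly. Their poses are not given: they have to be found in the camera images.
- hutch: Small oak cabinet fixed at the back of the desk, 200 deep (its x) x 260 wide (its y) x 240 high. Origin: centre of its underside; its -x face, at x = -100, is the front towards the robot. Its glazed door is 220 wide x 155 high x 15 thick, lower edge 85 above the desk, hinged on a vertical axis at hutch x -100, y +110; small brass knob low on the outside near the free edge, 25 out.
- door (a joint): Angle of the hutch door, rad: 0 = shut, growing as the free edge swings towards the robot (clockwise from above; at 1.57 it points along the hutch's -x, outer face to its +y). Starts at 0.7 to 1.25, moves freely, stays where left. A sprung ball catch resists from about 0.1 rad, needs about 5 N at door_push to pass, and below about 0.035 pulls the door home to 0.
- door_push (a point): Point to push on the outer face of the door, 170 from the hinge, 25 below the door's upper edge, 215 above the desk; it moves with the door. Its -x axis points out of the outer face, its -y axis away from the hinge.
- door_hinge (a point): Point on the hinge axis of the door, 215 mm above the desk, in the plane of the door's inner face.
- tray: Oak pen tray fixed on the desk, 162 (x) x 377 (y) x 58 high; origin: centre of underside. Floor and walls 6 thick; inside 150 x 365 x 46 deep, end walls' inner faces at y = +-182.5. Fixed covers (undersides 52, tops 58 above the desk) close its ends: the wider from the +y wall to y = +87.5, the narrower from the -y wall to y = -147.5. Opening between them 235 long, full inside width.
- ruler: Aluminium ruler, 60 to 125 g, on the tray's floor, each end under a cover. Base 300 (x) x 36 (y) x 5 thick; a green finger ridge to grip by, 80 long x 12 wide x 14 high, stands on the middle of its upper face (x -40 to +40, top 19 above the underside). Origin: centre of its underside. Its +x end is under the tray's wider cover (the tray's +y end).
- ruler_open_end (a point): Middle of the ruler's -x end, the one under the narrower cover, 150 from the ruler's centre, 2.5 above its underside.
- ruler_deep_end (a point): Middle of the ruler's +x end, the one under the wider cover, 150 from the ruler's centre, 2.5 above its underside.
- eraser: White eraser, 22 x 50 x 13, lying on top of the tray's wider cover, near its end. Origin: centre of its underside. Leave it.
- pen_cup: Blue cup of pens, 80 across, 175 high. Origin: centre of its underside. Leave it.
- stapler: Red and black stapler, 140 x 36 x 60 high. Origin: centre of its underside. Leave it.
- paperweight: Green glass paperweight, 72 across, 46 high. Origin: centre of its underside. Leave it.
- notebook: Blue notebook, 152 x 213 x 16. Origin: centre of its underside. Leave it.
- cactus: Small cactus in a terracotta pot, 92 across, 142 high. Origin: centre of its underside. Leave it.

How it is judged:
By the outcome, as a careful person would: the job done as asked, in the order asked, and still so for the second after the job is handed in, while the arm keeps its last pose, push and grip.
It also fails if it takes over 61 s, if anything falls off the work surface, if the arm or the gripper's body presses on something with over 40 N, if the wrist force passes 120 N, or if a joint passes its speed limit or range.

## Working session

There is one attempt and no reset: what is moved stays moved. The work goes in short steps, Python scripts to look and compute and a shell command to move; the robot and the scene stay as the last step left them, time stands still between calls to the robot, and variables do not carry over. Pictures are saved under pics/ and viewed, at most 10 in all, crops included, and the job is handed in when it is done.

```bash
ls; mkdir -p pics; python3 - <<'E'
from rig import r
import cv2
for n in ("side","top"):
    cv2.imwrite(f"pics/{n}0.png",r.grab_frame(n)[:,:,::-1]); print(r.camera_params(n))
print(r.sense(), r.nose_length)
E
```

```text
pics
rig.py
steer.py
{'fx': 382.7610587775339, 'fy': 382.7610587775339, 'cx': 273.2806424891669, 'cy': 210.7937826080315, 'dist_coeffs': array([0.01413091, 0.        , 0.        , 0.        , 0.        ]), 'rvec': array([ 0.26671276, -2.78038997,  1.31264135]), 'tvec': array([ 557.22744291,  191.21725994, 1175.36933212])}
{'fx': 409.03577673731496, 'fy': 409.03577673731496, 'cx': 276.14898430327025, 'cy': 208.34231586062702, 'dist_coeffs': array([-0.02692906,  0.        ,  0.        ,  0.        ,  0.        ]), 'rvec': array([ 2.1705642 , -2.16010817,  0.1566971 ]), 'tvec': array([ -13.33748958,  607.60005157, 1288.2171524 ])}
{'clock': 0.1, 'qpos': array([ 1.28161294e+00,  3.53592599e-01,  1.63406329e+00,  5.13541536e-05,
        1.15519593e+00, -2.43095042e-03]), 'qvel': array([ 0.00030486, -0.00207238, -0.00222438, -0.00243037, -0.00025232,
        0.00282042]), 'joint_efforts': array([ 7.02442503e-04, -6.06352186e+01, -3.42821789e+01,  1.53764649e-04,
        3.85260122e-03,  2.21596633e-05]), 'eef_pos': array([176.66389596, 599.0938365 , 252.62666512]), 'tcp_rot': array([-3.14033361e+00, -5.00172558e-05,  2.85481942e+00]), 'contact_force': array([ 0.55242592, -0.03488689,  0.66736422]), 'wrist_torque': array([0.02753711, 0.00764874, 0.02585729]), 'grasp_force': 0.0, 'opening': 0.998745632219335} 22.0
```
View pics/side0.png

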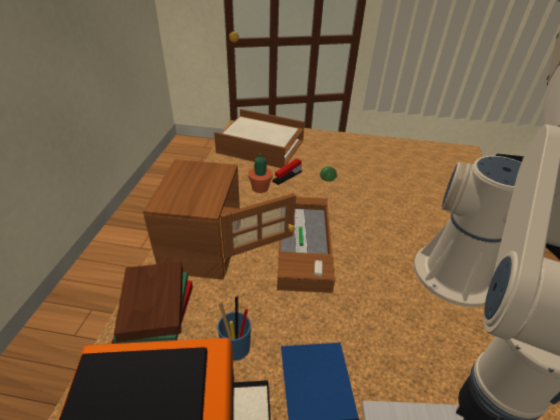

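View pics/top0.png

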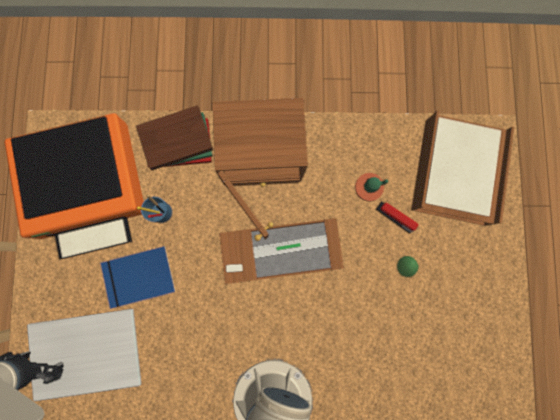

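The side view shows the hutch at (195,215), its door open to about (295,205), and the tray at (305,245). In the top view the door runs from (225,178) to (267,236). The tray spans (222..342, 220..282), with the green ridge at (288,247). I'll enlarge both.

```bash
python3 - <<'E'
import cv2
a=cv2.imread("pics/top0.png")[90:290,205:355]; b=cv2.imread("pics/side0.png")[155:305,145:345]
cv2.imwrite("pics/topc.png",cv2.resize(a[:, :],None,fx=3,fy=3,interpolation=cv2.INTER_CUBIC))
cv2.imwrite("pics/sidec.png",cv2.resize(b,None,fx=4,fy=4,interpolation=cv2.INTER_CUBIC))
E
```

View pics/topc.png

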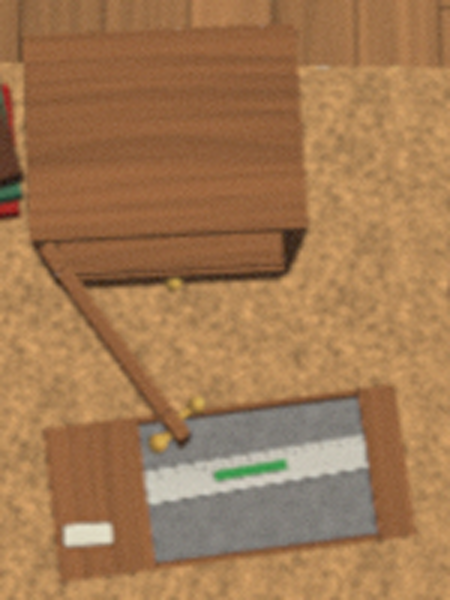

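View pics/sidec.png

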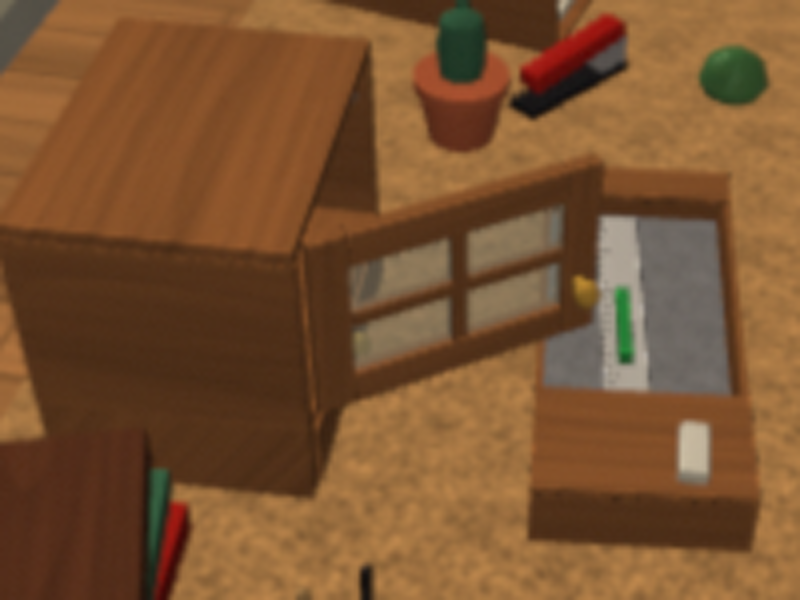

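The crops give the key points. In the top crop, the hutch top corners are (23,38), (297,27), (306,229) and (34,242). The tray corners are (44,429), (394,386), (413,533) and (62,580), the ridge runs from (215,475) to (287,465), and the door tip is at (185,438). The side crop shows the same points for triangulation.

```bash
cat > geo.py <<'E'
import numpy as np, cv2
from rig import r
from scipy.optimize import least_squares
from scipy.spatial.transform import Rotation as R
C={n:r.camera_params(n) for n in("top","side")}
def K(c): return np.array([[c["fx"],0,c["cx"]],[0,c["fy"],c["cy"]],[0,0,1]])
def proj(n,P):
    c=C[n]; return cv2.projectPoints(np.atleast_2d(P).astype(float),c["rvec"],c["tvec"],K(c),c["dist_coeffs"])[0][:,0]
def tri(pt,ps):
    f=lambda X:np.r_[proj("top",X)[0]-pt,proj("side",X)[0]-ps]
    s=least_squares(f,[600,0,50.]); return s.x, np.abs(s.fun).max()
def pose(p,L):  # x,y,yaw -> world
    L=np.atleast_2d(L); c,s=np.cos(p[2]),np.sin(p[2])
    return np.c_[p[0]+c*L[:,0]-s*L[:,1],p[1]+s*L[:,0]+c*L[:,1],L[:,2]]
def fit(obs,x0):
    f=lambda p:np.concatenate([(proj(n,pose(p,[l]))[0]-px) for n,l,px in obs])
    s=least_squares(f,x0); return s.x,np.abs(s.fun).reshape(-1,2).max(1).round(1)
T=lambda x,y:np.array([x/3+205-.33,y/3+90-.33]); S=lambda x,y:np.array([x/4+145-.37,y/4+155-.37])
E
python3 - <<'E'
from geo import *
np.set_printoptions(precision=3,suppress=True)
for k,a,b in [("hFL",T(34,242),S(296,254)),("hFR",T(306,229),S(370,42)),("tFR",T(413,533),S(728,174)),("tFL",T(62,580),S(758,495)),("tBL",T(44,429),S(530,490)),("ridge+",T(215,475),S(627,362)),("ridge-",T(287,465),S(622,290)),("doortip",T(185,438),S(600,158))]: print(k,*tri(a,b))
h=[("top",l,T(*p)) for l,p in [((100,130,240),(23,38)),((100,-130,240),(297,27)),((-100,-130,240),(306,229)),((-100,130,240),(34,242))]]
h+=[("side",l,S(*p)) for l,p in [((100,130,240),(2,228)),((100,-130,240),(118,18)),((-100,-130,240),(370,42)),((-100,130,240),(296,254))]]
H=fit(h,[800,50,0]);print("hutch",*H)
t=[("top",l,T(*p)) for l,p in [((81,188.5,58),(44,429)),((81,-188.5,58),(394,386)),((-81,-188.5,58),(413,533)),((-81,188.5,58),(62,580))]]
t+=[("side",l,S(*p)) for l,p in [((-81,-188.5,58),(728,174)),((-81,188.5,58),(758,495)),((81,188.5,58),(530,490))]]
t=fit(t,[600,0,0]);print("tray",*t)
u=[("top",(-40,0,25),T(287,465)),("top",(40,0,25),T(215,475)),("side",(40,0,25),S(627,362)),("side",(-40,0,25),S(622,290))]
U=fit(u,[600,0,1.57]);print("ruler",*U, "in tray:",pose([0,0,-t[0][2]],[U[0][0]-t[0][0],U[0][1]-t[0][1],0]))
hp=H[0]; hinge=pose(hp,[-100,110,215])[0]; print("hinge",hinge)
tip=tri(T(185,438),S(600,158))[0]; d=pose([0,0,-hp[2]],[tip-hinge])[0]; print("door",d,np.arctan2(-d[0],-d[1]))
# predicted door edges
for a in np.arange(.8,1.2,.05):
    o=np.array([[-100-220*np.sin(a),110-220*np.cos(a),240]]);o2=o+[[-15*np.cos(a),15*np.sin(a),0]]
    print(round(a,2),((proj("top",pose(hp,np.r_[o,o2]))-[205-.33,90-.33])*3).round().tolist(),((proj("side",pose(hp,np.r_[o,o2]))-[145-.37,155-.37])*4).round().tolist())
E
```

```text
hFL [687.108 160.883 236.313] 0.38912766910945606
hFR [702.399 -91.626 236.47 ] 0.03359451542348779
tFR [ 417.558 -219.357   57.627] 0.5363980311498153
tFL [368.781 147.519  59.211] 0.2485643169509899
tBL [526.276 169.984  53.507] 0.16199977989344916
ridge+ [478.566 -12.017  12.927] 0.5290996710515969
ridge- [491.251 -89.989  19.589] 0.007960058552214377
doortip [507.521  19.855 237.711] 0.12638281068575452
hutch [792.22   41.096   0.064] [0.6 0.8 1.3 1.4 1.9 0.8 1.5 0.3]
tray [472.049 -25.959   0.132] [0.7 1.  1.3 0.8 0.8 1.1 0.7]
ruler [484.577 -47.81    1.73 ] [0.7 1.1 1.9 0.7] in tray: [[  9.535 -23.313   0.   ]]
hinge [685.433 144.52  215.   ]
door [-185.473 -113.109   22.711] 1.0231710583367501
0.8 [[227.0, 405.0], [216.0, 417.0]] [[566.0, 119.0], [580.0, 129.0]]
0.85 [[219.0, 413.0], [207.0, 425.0]] [[576.0, 126.0], [588.0, 137.0]]
0.9 [[210.0, 422.0], [198.0, 433.0]] [[585.0, 134.0], [597.0, 145.0]]
0.95 [[201.0, 429.0], [188.0, 440.0]] [[593.0, 142.0], [604.0, 153.0]]
1.0 [[191.0, 437.0], [178.0, 446.0]] [[601.0, 151.0], [611.0, 162.0]]
1.05 [[181.0, 444.0], [167.0, 453.0]] [[608.0, 159.0], [617.0, 172.0]]
1.1 [[171.0, 450.0], [157.0, 458.0]] [[615.0, 168.0], [623.0, 181.0]]
1.15 [[160.0, 456.0], [146.0, 464.0]] [[621.0, 178.0], [628.0, 191.0]]
```

Units first: shifts go in m and turns go in units of 0.25 rad. So 0.12 rad is 0.48.

```bash
cat >> geo.py <<'E'
HP=[792.2,41.1,.064]
def need(target):  # world TCP target -> tool-axis delta
    s=r.sense(); M=R.from_euler("xyz",s["tcp_rot"]); return (M.inv().apply(np.array(target)-s["eef_pos"])).round(1)
def ctr(a,off=0,z=222):
    L=[-100-165*np.sin(a)-15*np.cos(a)-14.5-off*np.cos(a),110-165*np.cos(a)+15*np.sin(a)+11+off*np.sin(a),z]
    return pose(HP,L)[0]
E
echo '{"motion": [[0,0,0.48,0,0,0,0],[0,0,0.48,0,0,0,0],[0,0,0.48,0,0,0,0],[0,0,0.48,0,0,0,0],[0,0,0.48,0,0,0,0]]}' | python3 steer.py 60
echo '{"motion": [[0,0,0.48,0,0,0,0],[0,0,0.48,0,0,0,0],[0,0,0.48,0,0,0,0],[0,0,0.48,0,0,0,0],[0,0,0.48,0,0,0,0]]}' | python3 steer.py
echo '{"motion": [[0,0,0,0,0,0,0]]}' | python3 steer.py
python3 - <<'E'
from geo import *
a=r.sense(); print(a["tcp_rot"],a["qpos"],a["opening"]); print(need(ctr(1.0,40)), ctr(1.0,40))
M=R.from_euler("xyz",a["tcp_rot"]).inv(); p=ctr(1.0,40)
for t in (1,.8,.6,.4,.2,.1,0.01): print(t,M.apply(ctr(t)-p).round(1)); p=ctr(t)
E
```

```text
clock: 0.52
eef_pos: [176.7, 599.2, 252.8]
tcp_rot: [-3.141, 0.0, 2.249]
contact_force: [-0.3, -0.2, -0.1]
opening: 0.301
grasp_force: 0.0
clock: 0.93
eef_pos: [176.7, 599.2, 252.8]
tcp_rot: [-3.141, 0.001, 1.649]
contact_force: [-0.2, 0.4, -0.5]
opening: 0.005
grasp_force: 0.0
clock: 1.02
eef_pos: [176.7, 599.2, 252.9]
tcp_rot: [-3.141, 0.001, 1.649]
contact_force: [-0.5, 0.2, -0.5]
opening: -0.001
grasp_force: 0.0
[-3.14127596e+00  7.54307887e-04  1.64926383e+00] [1.28159600e+00 3.53370060e-01 1.63381966e+00 2.66743638e-05
 1.15522066e+00 1.20311783e+00] -0.0005567100755990295
[-522.4  287.9   31.2] [504.72319575 100.96763277 222.        ]
1 [-34.   21.1   0. ]
0.8 [-27.9  17.7   0. ]
0.6 [-23.8  22.9   0. ]
0.4 [-18.8  27.2   0. ]
0.2 [-13.   30.4   0. ]
0.1 [-4.2 16.  -0. ]
0.01 [-2.4 14.7 -0. ]
```

```bash
for i in 1 2 3; do echo '{"motion": [[0,0,0,-0.0348,0.0192,0.0021,0],[0,0,0,-0.0348,0.0192,0.0021,0],[0,0,0,-0.0348,0.0192,0.0021,0],[0,0,0,-0.0348,0.0192,0.0021,0],[0,0,0,-0.0348,0.0192,0.0021,0]]}' | python3 steer.py >/tmp/o; done
echo '{"motion": [[0,0,0,0,0,0,0]]}' | python3 steer.py
python3 - <<'E'
from geo import *
print(need(ctr(1.0,40)))
cv2.imwrite("pics/top1.png",cv2.resize(r.grab_frame("top")[90:290,155:355,::-1],None,fx=3,fy=3))
E
```

```text
clock: 2.35
eef_pos: [510.7, 98.5, 221.6]
tcp_rot: [3.14, 0.002, 1.656]
contact_force: [-0.4, 0.0, -0.5]
opening: -0.006
grasp_force: 0.0
[ 2.9 -5.8 -0.5]
```

View pics/top1.png

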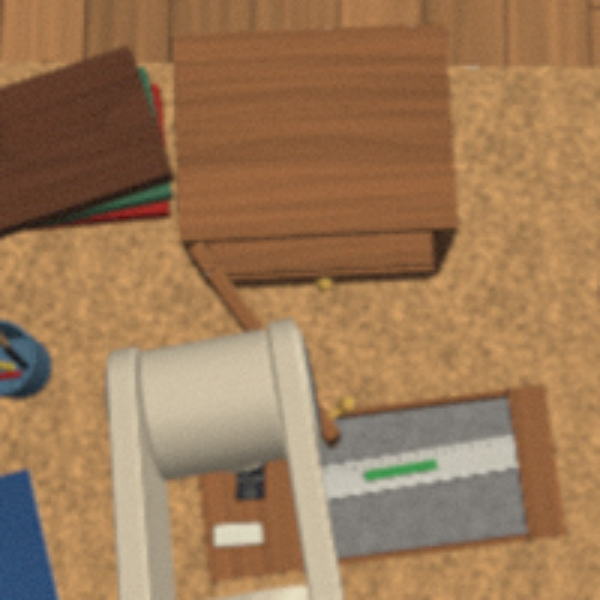

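The view shows the gripper on the outer side of the door. The door tip at (330,438) has not moved and the tray is undisturbed. Now I'll push.

In the tool's units: 5 mm is 0.005, -14 mm is -0.014.

```bash
echo '{"motion": [[0,0,0,-0.0103,0.005,0,0],[0,0,0,-0.0103,0.005,0,0],[0,0,0,-0.0103,0.005,0,0],[0,0,0,-0.014,0.009,0,0],[0,0,0,-0.014,0.009,0,0]]}' | python3 steer.py | sed -n '2p;4p'
echo '{"motion": [[0,0,0,-0.012,0.0115,0,0],[0,0,0,-0.012,0.0115,0,0],[0,0,0,-0.0094,0.0136,0,0],[0,0,0,-0.0094,0.0136,0,0],[0,0,0,0,0,0,0]]}' | python3 steer.py | sed -n '2p;4p'
echo '{"motion": [[0,0,0,-0.0044,0.01,0,0],[0,0,0,-0.0044,0.01,0,0],[0,0,0,-0.0042,0.01,0,0],[0,0,0,-0.0021,0.008,0,0],[0,0,0,-0.0021,0.008,0,0]]}' | python3 steer.py | sed -n '2p;4p'
python3 - <<'E'
from geo import *
print(need(ctr(0.1)),need(ctr(0)),r.sense()["contact_force"])
E
```

```text
eef_pos: [545.6, 47.4, 221.9]
contact_force: [-0.5, 0.3, -0.1]
eef_pos: [601.8, 7.8, 222.0]
contact_force: [0.1, 0.3, -1.5]
eef_pos: [647.2, -4.3, 221.8]
contact_force: [-1.3, -1.6, 0.9]
[-5.7  1.6 -0.2] [-8.4 17.9 -0.2] [-1.28118187 -1.55915175  0.93536122]
```

```bash
echo '{"motion": [[0,0,0,-0.001,0.003,0,0],[0,0,0,-0.001,0.003,0,0],[0,0,0,-0.001,0.003,0,0],[0,0,0,-0.001,0.003,0,0],[0,0,0,0,0,0,0]]}' | python3 steer.py | sed -n '2p;4p'
echo '{"motion": [[0,0,0,0,0.002,0,0],[0,0,0,0,0.002,0,0],[0,0,0,0,0,0,0]]}' | python3 steer.py | sed -n '2p;4p'
echo '{"motion": [[0,0,0,0,0.002,0,0],[0,0,0,0,0,0,0]]}' | python3 steer.py | sed -n '2p;4p'
python3 - <<'E'
from geo import *
cv2.imwrite("pics/top2.png",cv2.resize(r.grab_frame("side")[140:290,145:345,::-1],None,fx=3,fy=3))
E
```

```text
eef_pos: [658.3, -6.4, 221.9]
contact_force: [0.9, -0.3, 0.7]
eef_pos: [663.2, -6.9, 221.9]
contact_force: [0.1, 0.1, 0.8]
eef_pos: [664.0, -6.8, 221.7]
contact_force: [-5.2, 0.1, 4.2]
```

View pics/top2.png

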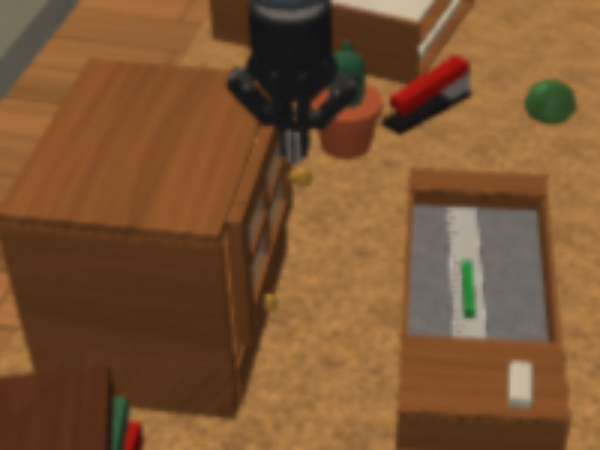

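The door looks nearly shut: its gap line is near (245,200) and the knob at (298,175). Contact has reached 5 N, about what the catch resists with. I'll push on gently.

```bash
for i in 1 2 3 4; do echo '{"motion": [[0,0,0,0,0.0015,0,0],[0,0,0,0,0,0,0],[0,0,0,0,0,0,0]]}' | python3 steer.py | sed -n '2p;4p'; done
python3 - <<'E'
from geo import *
print(ctr(0),ctr(.05),ctr(.1))
E
```

```text
eef_pos: [664.2, -6.8, 221.6]
contact_force: [-10.8, -0.5, 6.2]
eef_pos: [664.3, -6.8, 221.5]
contact_force: [-16.8, -0.7, 10.7]
eef_pos: [664.5, -6.8, 221.4]
contact_force: [-24.0, -1.7, 13.9]
eef_pos: [664.6, -6.7, 221.4]
contact_force: [-30.0, -2.5, 17.7]
[665.77920349 -11.09226197 222.        ] [657.50709597 -10.66454527 222.        ] [649.26670336  -9.82393005 222.        ]
```

It is hard against its stop at 30 N, well past the catch. I'll back off and re-measure the ridge from both views.

```bash
echo '{"motion": [[0,0,0,0,-0.01,0,0.3],[0,0,0,0.005,-0.03,-0.005,0.3],[0,0,0,0.025,-0.03,-0.005,0.45],[0,0,0,0.03,-0.025,0,0.45],[0,0,0,0.03,-0.025,0,0.45]]}' | python3 steer.py | sed -n '2p;4p'
echo '{"motion": [[0,0,0,0.035,0,0,0.45],[0,0,0,0.035,0,0,0.45],[0,0,0,0,0,0,0.45],[0,0,0,0,0,0,0.45]]}' | python3 steer.py | sed -n '2p;4,5p'
cat > ridge.py <<'E'
from geo import *
np.set_printoptions(precision=3,suppress=True)
ims={n:r.grab_frame(n) for n in("top","side")}
guess=np.array([484,-48,18.])
W={}
for n,im in ims.items():
    h=cv2.cvtColor(cv2.resize(im,None,fx=4,fy=4,interpolation=cv2.INTER_CUBIC),cv2.COLOR_RGB2HSV)
    m=cv2.inRange(h,(45,110,60),(85,255,255)); c=(proj(n,guess)[0]*4).astype(int)
    k,l,st,ce=cv2.connectedComponentsWithStats(m)
    i=min(range(1,k),key=lambda j:np.hypot(*(ce[j]-c))+(1e3 if st[j,4]<60 else 0))
    q=np.argwhere(l==i)[:,::-1]; rect=cv2.minAreaRect(q.astype(np.float32)); ax=np.linalg.svd(q-q.mean(0),full_matrices=0)[2][0]
    W[n]=((q.mean(0)-1.5)/4,ax*np.sign(ax[1] if n=="side" else -ax[0])); print(n,W[n],rect,st[i,4])
B=np.array([[x,y,z] for x in(-40,40) for y in(-6,6) for z in(0,14)])
def sil(n,p):
    c=np.zeros((420*8,560*8),np.uint8); P=B.copy().astype(float); P[:,2]+=p[3]
    h=cv2.convexHull(proj(n,pose(p[:3],P)).astype(np.float32))[:,0].astype(float)
    # polygon centroid and end-axis
    a,b=h,np.roll(h,-1,0); w=a[:,0]*b[:,1]-b[:,0]*a[:,1]; cen=((a+b)*w[:,None]).sum(0)/(3*w.sum())
    e=proj(n,pose(p[:3],[[-40,0,p[3]+10],[40,0,p[3]+10]])); d=e[1]-e[0]
    return cen,d/np.hypot(*d)
def f(p):
    o=[]
    for n in W: c,d=sil(n,p); o+=list(c-W[n][0])+[5*(d[0]*W[n][1][1]-d[1]*W[n][1][0])]
    return o
s=least_squares(f,[484,-48,1.73,11],x_scale=[10,10,.1,10]); print("ridge x y yaw basez",s.x,np.array(s.fun))
E
python3 ridge.py
python3 - <<'E'
from geo import *
cv2.imwrite("pics/top3.png",cv2.resize(r.grab_frame("top")[140:290,205:355,::-1],None,fx=4,fy=4))
E
```

```text
eef_pos: [542.5, 73.7, 232.0]
contact_force: [0.8, 0.6, 0.8]
eef_pos: [537.6, 144.9, 231.9]
contact_force: [-0.6, -0.6, -0.0]
opening: 0.449
top (array([288.05 , 246.254]), array([-0.986,  0.165])) ((1153.7431640625, 986.45947265625), (8.713146209716797, 91.40583801269531), 80.53767395019531) 750
side (array([300.479, 235.832]), array([0.06 , 0.998])) ((1203.427001953125, 945.40478515625), (71.3749008178711, 11.840384483337402), 86.18592071533203) 765
ridge x y yaw basez [486.    -48.002   1.733  11.001] [-0.574 -0.027 -0.034 -0.366  0.534 -0.04 ]
```

View pics/top3.png

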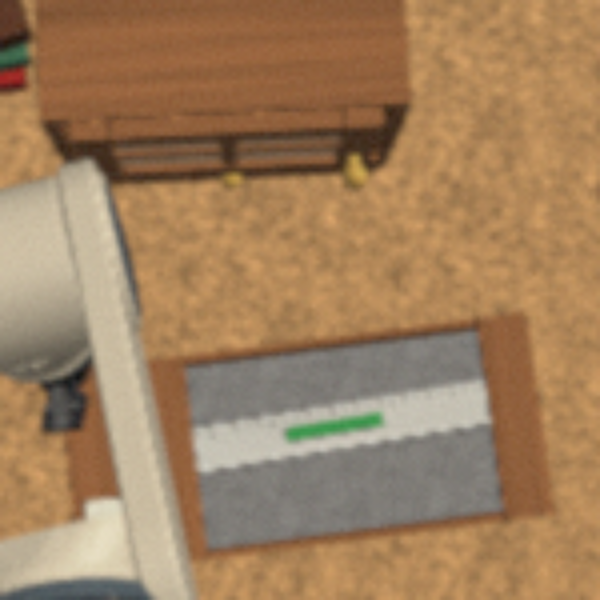

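The door lies flush with the hutch front. The ridge at (333,426) in the crop is clear, and its fit gives x=486, y=-48, yaw 1.733, base z=11.0, which matches the text. Next I'll move above it.

```bash
python3 - <<'E'
from geo import *
s=r.sense();print(s["tcp_rot"],need([486,-48,110]))
E
```

```text
[3.14159131e+00 3.35181714e-04 1.65434248e+00] [-185.5  -67.5  121.7]
```

```bash
echo '{"motion": [[0,0,0,-0.0265,-0.0096,0.01,0.45],[0,0,0,-0.0265,-0.0096,0.01,0.45],[0,0,0,-0.0265,-0.0096,0.02,0.45],[0,0,0,-0.0265,-0.0096,0.02,0.45],[0,0,0,-0.0265,-0.0096,0.02,0.45]]}' | python3 steer.py >/dev/null
echo '{"motion": [[0,0,0,-0.0265,-0.0096,0.02,0.45],[0,0,0,-0.0265,-0.0096,0.02,0.45],[0,0,-0.316,0,0,0,0.45],[0,0,0,0,0,0,0.45],[0,0,0,0,0,0,0.45]]}' | python3 steer.py | sed -n '2,5p'
python3 - <<'E'
from geo import *
s=r.sense();print(s["tcp_rot"],need([486,-48,35.5]))
E
```

```text
eef_pos: [486.3, -48.3, 111.8]
tcp_rot: [3.141, 0.0, 1.73]
contact_force: [-0.4, 1.2, 0.2]
opening: 0.449
[3.14149280e+00 1.61152398e-06 1.72963666e+00] [ 0.4 -0.3 76.3]
```

```bash
echo '{"motion": [[0,0,0,0,0,0.025,0.45],[0,0,0,0,0,0.025,0.45],[0,0,0,0,0,0.016,0.45],[0,0,0,0,0,0.009,0.45],[0,0,0,0,0,0,0.45]]}' | python3 steer.py | sed -n '2p;4p'
echo '{"motion": [[0,0,0,0,0,0,0.3],[0,0,0,0,0,0,0.2],[0,0,0,0,0,0,0],[0,0,0,0,0,0,0],[0,0,0,0,0,0,0]]}' | python3 steer.py 70 | sed -n '2p;4,6p'
echo '{"motion": [[0,0,0,0,0,0,0],[0,0,0,0,0,0,0],[0,0,0,0,0,0,0]]}' | python3 steer.py 70 | sed -n '2,6p'
```

```text
eef_pos: [485.8, -46.9, 35.8]
contact_force: [-0.8, -0.2, 0.2]
eef_pos: [487.1, -47.2, 38.1]
contact_force: [-0.5, 1.5, 6.6]
opening: 0.112
grasp_force: 69.1
eef_pos: [487.1, -47.2, 38.2]
tcp_rot: [3.139, 0.0, 1.734]
contact_force: [-0.4, 1.4, 6.2]
opening: 0.117
grasp_force: 69.1
```

Gripped: 69 N at an opening of about 10 mm. I'll lift slightly and slide toward the wider cover.

In the tool's units: -4 mm is -0.004.

```bash
echo '{"motion": [[0,0,0,0,0,-0.004,0],[0,0,0,0,0,-0.004,0],[0,0,0,0,0,0,0]]}' | python3 steer.py | sed -n '2p;4,6p'
echo '{"motion": [[0,0,0,0.014,0,0,0],[0,0,0,0.014,0,0,0],[0,0,0,0.007,0,0,0],[0,0,0,0.007,0,0,0],[0,0,0,0,0,0,0]]}' | python3 steer.py | sed -n '2,6p'
```

```text
eef_pos: [486.8, -47.3, 46.0]
contact_force: [-0.3, -0.3, -0.0]
opening: 0.116
grasp_force: 68.5
eef_pos: [479.2, -5.0, 44.9]
tcp_rot: [-3.142, -0.0, 1.735]
contact_force: [-0.2, 0.4, -1.0]
opening: 0.111
grasp_force: 68.5
```

```bash
python3 - <<'E'
from geo import *
cv2.imwrite("pics/top4.png",np.hstack([cv2.resize(r.grab_frame(n)[a:a+130,b:b+130,::-1],(400,400)) for n,a,b in(("top",180,215),("side",180,235))]))
E
```

```text
(no output)
```

View pics/top4.png

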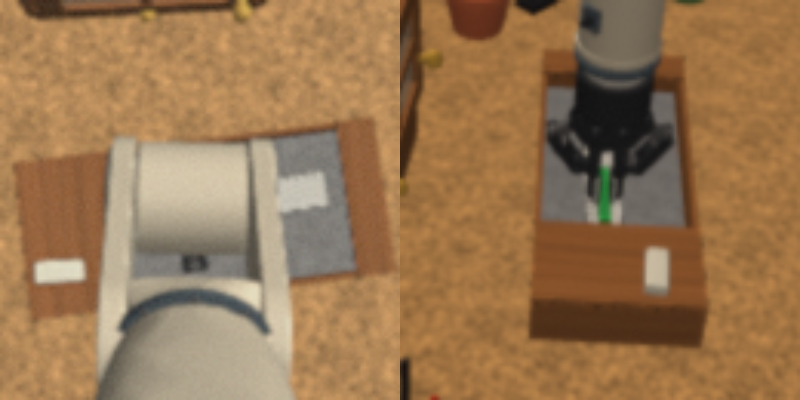

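The ruler's open end, at (326,190), is clear of the narrower cover edge at (346,190) by about 20 mm. Now the tilt about the deep end.

In the tool's units: -9.1 mm is -0.0091, 1.6 mm is 0.0016, -0.06 rad is -0.24.

```bash
echo '{"motion": [[0,-0.24,0,0.0016,0,-0.0091,0],[0,-0.24,0,0.0016,0,-0.0091,0],[0,0,0,0,0,0,0]]}' | python3 steer.py | sed -n '2,6p'
python3 - <<'E'
from geo import *
s=r.sense();M=R.from_euler("xyz",s["tcp_rot"])
for d in([150,0,32],[-150,0,32]): print(M.apply(d)+s["eef_pos"])
E
```

```text
eef_pos: [479.5, -1.8, 63.9]
tcp_rot: [3.14, 0.123, 1.734]
contact_force: [0.0, -0.1, -0.4]
opening: 0.113
grasp_force: 68.5
[456.00287657 141.19319025  13.72135731]
[ 504.44365785 -152.56733635   50.5757155 ]
```

```bash
echo '{"motion": [[0,-0.24,0,0.0014,0,-0.0091,0],[0,-0.24,0,0.0014,0,-0.0091,0],[0,-0.24,0,0.0014,0,-0.0091,0],[0,0,0,0,0,0,0]]}' | python3 steer.py | sed -n '2,6p'
python3 - <<'E'
from geo import *
s=r.sense();M=R.from_euler("xyz",s["tcp_rot"])
for d in([150,0,32],[-150,0,32]): print(M.apply(d)+s["eef_pos"], pose([0,0,-.132],[M.apply(d)+s["eef_pos"]-[472,-26,0]]))
E
```

```text
eef_pos: [477.7, 7.7, 89.5]
tcp_rot: [3.141, 0.301, 1.736]
contact_force: [0.3, 1.7, 0.2]
opening: 0.115
grasp_force: 68.5
[455.79176367 139.67842742  14.44216316] [[  5.73886346 166.37041108  14.44216316]]
[ 502.81909714 -142.94848486  103.38292077] [[  15.15858139 -119.98742546  103.38292077]]
```

In the tool's units: -18 mm is -0.018, -10 mm is -0.01.

```bash
echo '{"motion": [[0,0,0,-0.01,0,0.001,0],[0,0,0,-0.018,0,0.001,0],[0,0,0,-0.018,0,0.001,0],[0,0,0,-0.018,0,0,0],[0,0,0,-0.018,0,0,0]]}' | python3 steer.py | sed -n '2,6p'
echo '{"motion": [[0,0,0,-0.018,0,0,0],[0,0,0,-0.018,0,0,0],[0,0,0,0,0,0,0]]}' | python3 steer.py | sed -n '2,6p'
python3 - <<'E'
from geo import *
s=r.sense();M=R.from_euler("xyz",s["tcp_rot"])
for d in([150,0,32],[-150,0,32]): print(pose([0,0,-.132],[M.apply(d)+s["eef_pos"]-[472,-26,0]]))
E
```

```text
eef_pos: [489.7, -73.4, 109.8]
tcp_rot: [-3.14, 0.297, 1.734]
contact_force: [0.3, -0.0, 0.3]
opening: 0.111
grasp_force: 68.5
eef_pos: [496.0, -108.7, 121.4]
tcp_rot: [3.141, 0.298, 1.732]
contact_force: [0.1, -0.0, -0.9]
opening: 0.109
grasp_force: 68.5
[[ 9.10379074 48.77429448 46.69800093]]
[[  17.37365634 -237.85752294  134.86721644]]
```

In the tool's units: -10 mm is -0.01, -32 mm is -0.032.

```bash
echo '{"motion": [[0,0,0,-0.006,0,-0.018,0],[0,0,0,-0.01,0,-0.032,0],[0,0,0,-0.01,0,-0.032,0],[0,0,0,-0.01,0,-0.032,0],[0,0,0,-0.01,0,-0.032,0]]}' | python3 steer.py | sed -n '2,6p'
echo '{"motion": [[0,0,0,-0.004,0,-0.016,0],[0,0,0,-0.002,0,-0.008,0],[0,0,0,0,0,0,0],[0,0,0,0,0,0,0],[0,0,0,0,0,0,0]]}' | python3 steer.py | sed -n '1,6p'
python3 - <<'E'
from geo import *
s=r.sense();M=R.from_euler("xyz",s["tcp_rot"])
for d in([150,0,32],[-150,0,32]): print(M.apply(d)+s["eef_pos"])
cv2.imwrite("pics/end.png",np.hstack([cv2.resize(r.grab_frame(n)[a:a+200,b:b+200,::-1],(400,400)) for n,a,b in(("top",100,205),("side",120,145))]))
E
```

```text
eef_pos: [495.0, -106.4, 274.7]
tcp_rot: [-3.14, 0.297, 1.735]
contact_force: [0.6, -0.3, 0.0]
opening: 0.112
grasp_force: 68.5
clock: 11.2
eef_pos: [494.6, -104.9, 296.7]
tcp_rot: [-3.139, 0.299, 1.735]
contact_force: [-0.4, 0.6, -1.5]
opening: 0.11
grasp_force: 68.5
[472.70612974  27.26664251 222.0242342 ]
[ 519.46954048 -255.61264582  310.29932497]
```

View pics/end.png

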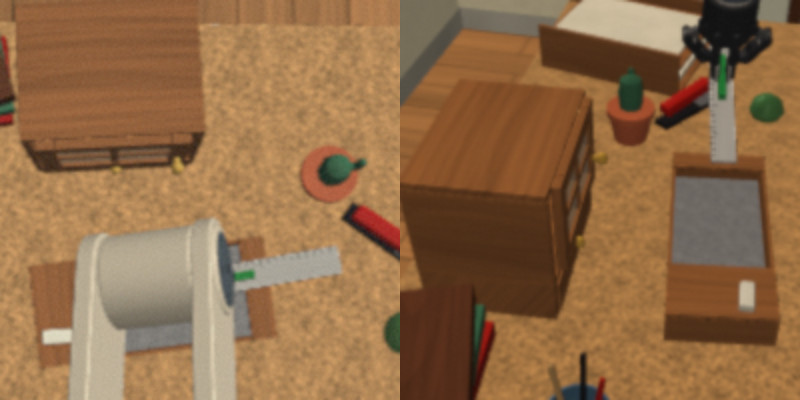

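The ruler is out: it hangs in the gripper with its free end at (340,262), well above the empty tray. The door is shut, and the eraser, cactus and stapler haven't moved.

```bash
echo '{"motion": [[0,0,0,0,0,0,0],[0,0,0,0,0,0,0],[0,0,0,0,0,0,0],[0,0,0,0,0,0,0],[0,0,0,0,0,0,0]]}' | python3 steer.py | sed -n '2p'
python3 -c "
from rig import r
print(r.sign_off())"
```

```text
eef_pos: [495.6, -104.7, 298.6]
the job is handed in; nothing more can be done
None
```

I pushed the door shut against its stop, drew the ruler out, and handed the job in with the gripper holding it still, its lowest point about 160 mm above the tray; the last pictures, taken just before, showed the door still closed and nothing in view disturbed (no verdict was returned).

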